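# Wedge a display panel up off the separator plate and hold it

## Task

Take the plastic wedge from the bench, lay it flat on the screen separator's plate with its thin end towards the display panel, and slide it under the middle of the panel's front glass edge until that whole edge has just lifted, about 5 mm and never more than 10, with the panel's rear edge still down on the plate. Touch the panel with nothing but the wedge and leave the other things on the bench where they are. The job finishes holding: keep the wedge gripped, flat on the plate and under the glass, so that the panel stays propped for a colleague to thread the cutting wire beneath it.

Things in the scene. Friction and masses are not known exactly. Their poses are not given: they have to be found in the camera images.
- wedge: loose pale grey nylon wedge, 92 mm long (x), 24 wide (y), 35 g; origin: centre of its underside. Thin end at +x, 1.5 mm thick; its top rises straight over 66 mm (1 mm per 4 mm) to 18 mm; the last 26 mm at -x are a ribbed grip block, 18 high, middle at x = -33. Starts flat on the bench, left or right of the separator's front, thin end up to 0.9 rad off world +x
- wedge_tip (a point): middle of the wedge's thin end, at its underside: 46 mm from the origin along the wedge's +x
- separator: screen separator fixed to the bench, place and yaw vary: dark housing, gold plate 280 x 280 mm on top; origin: centre of its underside, on the bench; +x points from its front (switches, robot side) to its rear. Plate top 85 mm above the origin, clear in front of the panel. A stop bar 8 mm high, 220 long along y, stands at the rear of the plate, its front face at x = 128
- panel: loose tablet display on the plate, 0.24 to 0.45 kg: black glass 168 (x) by 245 mm (y), 2 thick, its underside 3 mm above the plate, on a centred module 130 x 208 x 3 lying on the plate: 19 mm overhang, 3 mm gap. Origin: centre of the module's underside; +x to the rear. Front glass edge at x = -84. Starts 3 to 8 mm short of the stop, may slide up to it; tips about the module's rear edge
- front_left (a point): front left corner of the panel's glass, at the glass's underside (panel x = -84, y = +122.5 mm): 3 mm above the plate while the panel lies flat, 8 mm when the edge is lifted by 5 mm
- front_right (a point): front right corner of the panel's glass, at the glass's underside (panel x = -84, y = -122.5 mm); heights as for front_left
- rear_edge (a point): middle of the panel's rear glass edge, at the glass's underside (panel x = +84 mm), 3 mm above the plate while flat
- screwdriver: bystander: loose screwdriver 150 mm long lying on the bench, on the other side of the middle line from the wedge
- spray_can: bystander: upright yellow spray can, 62 mm across and 176 mm high, origin under its centre, beside the separator
- pump_bottle: bystander: upright whitish pump bottle, 52 mm across and 118 mm high, origin under its centre, beside the separator
Things that resemble listed ones, but are neither listed nor needed, are in the scene too. There is more than one size of the wedge; the job needs the smallest.

How it is judged:
On the way, in this order (a step that is already met when the one before it is completed fails the run):
1. the wedge is gripped and lifted off the bench (height (world z) of wedge above 0.04 m and contact force between the fingers and wedge above 2 N), for 0.2 s.
2. the wedge, gripped, is flat on the plate with its tip under the glass, the front edge lifting (z of each of front_left, front_right in the frame of separator above 0.0892 m and x of wedge_tip in the frame of panel above -0.084 m and z of wedge in the frame of separator below 0.0885 m and contact force between the fingers and wedge above 2 N), for 0.2 s.
At the end, for the whole second after the job is handed in: Both front glass corners lifted 2.5 to 8.5 mm, rear edge down (2 mm) and within 23 mm of the stop; wedge flat on the plate (3.5 mm, 0.12 rad), pointing rearward (0.35 rad), tip under the glass within 30 mm of its middle, carrying the panel, gripped (2 N); robot off the panel; all at rest (z of front_left in the frame of separator between 0.0905 and 0.0965 m and z of front_right in the frame of separator between 0.0905 and 0.0965 m and z of rear_edge in the frame of separator below 0.09 m and x of rear_edge in the frame of separator above 0.105 m and z of wedge in the frame of separator between 0.082 and 0.0885 m and angle between wedge's own z axis and vertical below 0.12 rad and angle between the x axis of wedge and the x axis of separator, either way round below 0.35 rad and x of wedge_tip in the frame of panel above -0.084 m and y of wedge_tip in the frame of panel between -0.03 and 0.03 m and contact force between wedge and panel above 0.3 N and contact force between the fingers and wedge above 2 N and contact force between each of the fingers, the arm and panel below 0.2 N and linear speed of each of panel, wedge below 0.02 m/s); the arm keeps its last pose, push and grip.
It fails at once if the front edge is lifted more than 12 mm (z of any of front_left, front_right in the frame of separator above 0.1 m).
It fails at once if the robot itself touches the panel (contact force between any of the fingers, the arm and panel above 0.5 N).
It fails at once if the panel is shoved more than 30 mm (distance of panel from where it was at the start of the episode above 0.03 m).
It fails at once if a bystander is moved more than 20 mm (distance of any of screwdriver, spray_can, pump_bottle from where it was at the start of the episode above 0.02 m).
It also fails if it takes over 35 s, if anything falls off the work surface, if the arm or the gripper's body presses on something with over 40 N, if the wrist force passes 120 N, or if a joint passes its speed limit or range.

## Robot

A 6-joint arm with a two-finger parallel gripper is mounted at the origin on the work surface. World frame = base frame: x ahead of the robot, y to its left, z up, the work surface at z = 0. Lengths are in m, angles in rad, forces in N, time in s.
With the tool pointing down it reaches from about 0.375 to 0.975 m from the base axis. Payload 3.8 kg.
Tool frame: the origin (TCP) lies on the centre line of the jaws, within the pads' length; the fingertips stand 11 mm ahead of it and the grasp point (between the pads) lies 8 mm behind it (bot.tcp_to_tips is the distance from the TCP to the fingertips, in m); z points along the fingers, y is the direction in which the jaws open and shut (so a half turn about z gives the same grasp; the last joint's range is limited). The gripper opens to 88 mm and grips with 3 to 60 N. Pads are 18 mm wide; open, the fingers measure 123 mm over their backs; the gripper's body (75 mm by 187 mm) begins 45 mm behind the grasp point.
Start: joints at [-1.142, 0.264, 1.604, -0, 1.274, -0.037], TCP at [0.303, -0.603, 0.222] pointing down, gripper open.
Joint ranges: [-2.63, 2.63], [-0.94, 2.18], [0.31, 2.57], [-1.31, 4.45], [0, 2.66], [-2.55, 2.55]. Speed limits (rad/s): [2.57, 2.57, 3.14, 3.14, 3.14, 3.14].

## Interface

Orientations are given as a rotation vector (axis times angle).
In Python, from rig import monitor, read_camera, camera_info, ticket, outline_of, spot_point, bot gives the robot as it stands.
- The arm moves only by the tool move_arm, never from a script. Its argument "plan" is a list of rows, each a list of 3 entries, a list of its own where there are three numbers: the turn, a rotation vector about the world's x, y, z in degrees, then the shift along the world's x, y, z in cm, then the closure, from 0 (fully open) to 1 (shut). In form: [[[wx, wy, wz], [x, y, z], fingers], ...]. A call has 1 to 5 rows; each row shifts and turns the pose as measured when the row begins; what a row does not reach is not made up. A row lasts 1/12 s, in which the tool goes at most 41.7 mm and 7.16 degrees, less where a joint would pass 70% of its speed; a pose out of reach is approached as far as the arm can. A call with a gripper value outside its range is refused whole. The fingers move at their own pace and stop on an object; "squeeze" is the grip in N (left out, the last holds). Time passes only in rows, so rows that do not move let the fingers close. It gives the time, the measured TCP pose, the force and the opening at its end, in the units of the state.
- monitor.get_state(): the state, without advancing time (a new reading comes with each control period).
- read_camera(name): name is "scene" or "top"; returns (picture, depth): 420x560x3 uint8, blue, green, red; 420x560 float32, m along the optical axis (not along the pixel's ray), 0 where there is no reading.
- camera_info(name): a dict with "fx", "fy", "cx", "cy" (pixels), "k1" (the pictures are not rectified: a ray, as slopes to the right and down, at radius r is drawn at 1 + k1 r^2 times it, then the intrinsics apply), "xyz" and "attitude" of the camera in the world. Camera axes: x right, y down, z forward; pixel columns grow to the right and rows downward; lengths in m; the calibration is good to about 2 mm. A picture is of the moment at which its call begins. camera_info takes no time and is no camera call.
- ticket.finish_job(): hands the job in, once; it reports no verdict.
Trained networks look in the newest picture that a camera, given by its name, has taken for a name from the list of things; names that differ only in an ending like _2 or _b are one class to them, and where a whole thing is asked for, a point or a joint stands for the part that bears it (a point fixed in the world has none). Each returns a list of dicts, best first, with "score" (0 to 1); they miss things now and then, are a little off and sometimes report something else, mostly with a low value. They report only what shows in the picture. A call takes as long as a camera call. They do not tell look-alikes from the thing itself.
- outline_of(camera, thing): "mask" (420x560 bool, what is visible of it) and "box" ([left, top, right, bottom] in pixels, round what is visible of it).
- spot_point(camera, thing): "uv" ([column, row] in pixels: a listed point, or the origin of a listed thing).
The state is a dict: "clock": time; "joint_pos": joint angles; "joint_vel": joint speeds; "tau": joint torques, N m; "tool_pos": TCP position; "eef_rot": TCP orientation; "ft_force": force on the tool from outside, world axes, zero at the start; "torque": the same for the moment, N m; "gripper_width": opening from 0.0 (shut) to 1.0 (fully open).
Only numpy, scipy, OpenCV 4.12 (cv2) and the standard library are available. Lean on these libraries where they do the work, as an engineer would, in place of code of your own. Each camera call takes 0.05 s, during which the arm holds its last target. There are 200 camera calls.

## Working session

There is one attempt and no reset: what is moved stays moved. The work goes in short steps, Python scripts to look and compute and a tool call to move; the robot and the scene stay as the last step left them, time stands still between calls to the robot, and variables do not carry over. Pictures are saved under pics/ and viewed, about 8 in all and at most 12, crops included, and the job is handed in when it is done.

Besides the shell and the picture viewer there is one more tool, called after "Request:" as a command line: name --argument value ..., lists and objects as JSON in quotes. move_arm: Moves the arm, as the interface text tells. Its arguments: {"type":"object","properties":{"plan":{"type":"array","items":{"type":"array"}},"squeeze":{"type":"number"}},"required":["plan"]}

```bash
mkdir -p pics; ls
cat > h.py <<'E'
import numpy as np,cv2
from scipy.spatial.transform import Rotation as R
from rig import monitor, read_camera, camera_info, ticket, outline_of, spot_point, bot
def K(c):
    i=camera_info(c); return i,np.array([[i['fx'],0,i['cx']],[0,i['fy'],i['cy']],[0,0,1.]])
def rot(a):
    a=np.array(a,float)
    return a if a.shape==(3,3) else (R.from_rotvec(a).as_matrix() if a.size==3 else R.from_quat(a).as_matrix())
def rays(c,uv):
    i,k=K(c); d=(np.array(uv,float).reshape(-1,2)-[i['cx'],i['cy']])/[i['fx'],i['fy']]
    s=d.copy()
    for _ in range(20): s=d/(1+i['k1']*(s**2).sum(1,keepdims=True))
    return np.array(i['xyz']),np.c_[s,np.ones(len(s))]@rot(i['attitude']).T
def onz(c,uv,z):
    o,r=rays(c,uv); return o+r*((z-o[2])/r[:,2])[:,None]
def withdepth(c,uv,dep):
    o,r=rays(c,uv); return o+r*np.array(dep).reshape(-1,1)
def proj(c,P):
    i,k=K(c); p=(np.array(P,float).reshape(-1,3)-np.array(i['xyz']))@rot(i['attitude']); s=p[:,:2]/p[:,2:]
    return s*(1+i['k1']*(s**2).sum(1,keepdims=True))*[i['fx'],i['fy']]+[i['cx'],i['cy']]
E
python3 - <<'E'
from h import *
np.set_printoptions(precision=4,suppress=True)
for c in ('scene','top'):
    print(c,camera_info(c)); im,d=read_camera(c); cv2.imwrite(f'pics/{c}0.png',im); np.save(f'pics/{c}0.npy',d)
    for t in ('wedge','separator','panel','screwdriver','spray_can','pump_bottle'):
        for o in outline_of(c,t)[:4]: print(t,round(o['score'],2),o['box'],int(o['mask'].sum()))
    for t in ('wedge','wedge_tip','front_left','front_right','rear_edge'):
        for o in spot_point(c,t)[:4]: print(' pt',t,round(o['score'],2),np.round(o['uv'],1), 'z0',onz(c,o['uv'],0 if 'wedge' in t else .088)[0], 'dep',withdepth(c,o['uv'],d[int(o['uv'][1]),int(o['uv'][0])])[0])
print(monitor.get_state())
E
```

```text
pics
scene {'fx': 382.20867576734435, 'fy': 382.20867576734435, 'cx': 279.7634220062346, 'cy': 210.19137681088057, 'k1': -0.057942498525277594, 'xyz': array([1.1724, 0.4644, 0.6855]), 'attitude': array([-1.0901, -2.283 ,  1.0894])}
wedge 0.85 [183.3, 180.1, 212.3, 206.3] 369
wedge 0.74 [230.4, 160.1, 235.7, 179.7] 155
wedge 0.58 [204.0, 143.3, 241.4, 153.1] 272
separator 0.93 [187.2, 175.9, 337.5, 285.7] 5324
separator 0.32 [415.1, 224.8, 448.1, 252.6] 291
panel 0.98 [192.3, 191.1, 316.6, 263.2] 4677
screwdriver 0.66 [192.3, 190.4, 314.7, 263.8] 4638
screwdriver 0.64 [414.3, 224.2, 448.1, 252.0] 250
spray_can 0.61 [144.7, 119.4, 175.6, 180.5] 1070
spray_can 0.17 [193.1, 187.9, 317.2, 263.3] 4700
pump_bottle 0.8 [447.6, 289.5, 484.8, 339.4] 1230
pump_bottle 0.54 [196.2, 192.1, 311.3, 258.8] 4566
 pt wedge 0.79 [199.1 195.1] z0 [ 0.5961 -0.2978 -0.    ] dep [ 0.6082 -0.2818  0.0144]
 pt wedge 0.56 [219.5 152.3] z0 [ 0.3777 -0.434   0.    ] dep [ 0.3781 -0.4336  0.0003]
 pt wedge 0.52 [231.5 173.5] z0 [ 0.4488 -0.3054  0.    ] dep [ 0.4534 -0.3005  0.0044]
 pt wedge_tip 0.6 [207.5 177.2
[... 1697 characters left out ...]
[0.5527 0.0804 0.088 ] dep [0.5529 0.0806 0.0845]
 pt front_right 0.85 [337.9 196.7] z0 [ 0.6034 -0.1538  0.088 ] dep [ 0.6037 -0.1543  0.0853]
 pt rear_edge 0.83 [281.6 142.8] z0 [ 0.742  -0.0084  0.088 ] dep [ 0.7424 -0.0084  0.0865]
{'clock': 1.2, 'joint_pos': array([-1.1419,  0.2639,  1.604 , -0.    ,  1.2737, -0.0369]), 'joint_vel': array([-0.0004,  0.001 , -0.0016, -0.    , -0.0008, -0.0001]), 'tau': array([  0.0001, -50.2076, -35.7255,   0.0728,   0.0185,  -0.    ]), 'tool_pos': array([ 0.3031, -0.6031,  0.2216]), 'eef_rot': array([-3.0567, -0.7251,  0.0001]), 'ft_force': array([-0.3196, -0.2787,  0.2266]), 'torque': array([0.0407, 0.0071, 0.0068]), 'gripper_width': 1.003139146432895}
```

Run:
```python
from h import *
a=cv2.imread('pics/top0.png'); b=cv2.imread('pics/scene0.png')
v=np.vstack([cv2.resize(a[120:330,130:480],(800,480),interpolation=cv2.INTER_CUBIC)]); cv2.imwrite('pics/v1.png',v)
# wedge small: depth map crop
d=np.load('pics/top0.npy')
uu,vv=np.meshgrid(np.arange(365,415),np.arange(240,280)); uv=np.c_[uu.ravel(),vv.ravel()]
P=withdepth('top',uv,d[uv[:,1],uv[:,0]]); m=(P[:,2]>.006)
q=P[m]; print(len(q),q[:,:2].min(0),q[:,:2].max(0),q[:,2].max()); 
h=q[q[:,2]>.013]; print('high',len(h),h.mean(0))
print(cv2.minAreaRect((q[:,:2]*1000).astype(np.float32)), cv2.minAreaRect((h[:,:2]*1000).astype(np.float32)))
```

```text
269 [ 0.38864759 -0.35450314] [0.50860047 0.01388449] 1.0952774314981726
high 160 [ 0.42415513 -0.30328164  0.07780783]
((478.021728515625, -180.11521911621094), (387.4150390625, 64.75589752197266), 71.55339050292969) ((471.42779541015625, -171.03448486328125), (374.47137451171875, 45.59126281738281), 71.69230651855469)
```

View pics/v1.png

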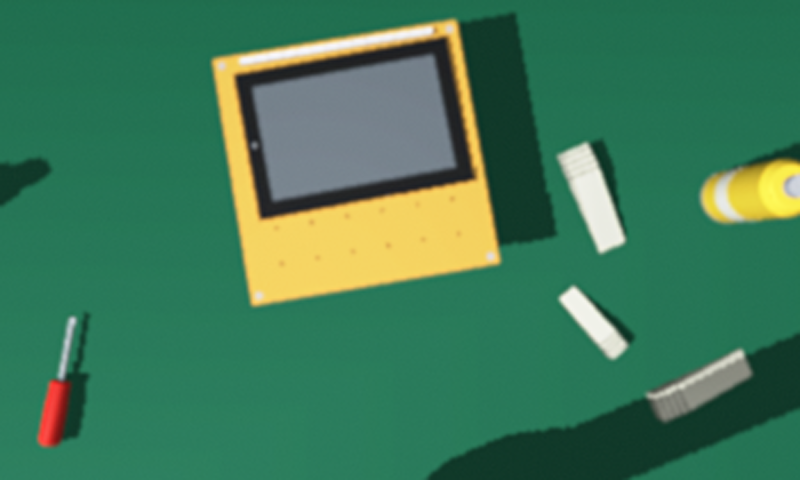

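```bash
cat > m.py <<'E'
from h import *
np.set_printoptions(precision=4,suppress=True)
def wedge_rect(im,c,box,z):
    u0,v0,u1,v1=box; s=8
    g=cv2.resize(im[v0:v1,u0:u1],None,fx=s,fy=s,interpolation=cv2.INTER_CUBIC)
    m=((g.max(2)>120)&(g[:,:,2]>100)).astype(np.uint8)
    n,l,st,ce=cv2.connectedComponentsWithStats(m); k=1+st[1:,4].argmax()
    vv,uu=np.nonzero(l==k); uv=np.c_[(uu+.5)/s-.5+u0,(vv+.5)/s-.5+v0]
    h=cv2.convexHull(uv.astype(np.float32))[:,0]
    W=onz(c,h,z)[:,:2]*1000
    return cv2.minAreaRect(W.astype(np.float32)), cv2.boxPoints(cv2.minAreaRect(W.astype(np.float32)))
E
python3 - <<'E'
from m import *
a=cv2.imread('pics/top0.png'); b=cv2.imread('pics/scene0.png')
print(wedge_rect(a,'top',(365,238,412,285),0.008))
# panel/plate in top
hsv=cv2.cvtColor(a,cv2.COLOR_BGR2HSV); gold=(cv2.inRange(hsv,(15,100,120),(32,255,255)))[120:262,215:355]
n,l,st,ce=cv2.connectedComponentsWithStats(gold); k=1+st[1:,4].argmax(); vv,uu=np.nonzero(l==k)
h=cv2.convexHull(np.c_[uu+215,vv+120].astype(np.float32))[:,0]
W=onz('top',h,.085)[:,:2]*1000
r=cv2.minAreaRect(W.astype(np.float32)); print('plate',r,cv2.boxPoints(r))
dark=(a.max(2)<60).astype(np.uint8)[128:222,228:342]
n,l,st,ce=cv2.connectedComponentsWithStats(dark); k=1+st[1:,4].argmax(); vv,uu=np.nonzero(l==k)
h=cv2.convexHull(np.c_[uu+228,vv+128].astype(np.float32))[:,0]
W=onz('top',h,.090)[:,:2]*1000
r=cv2.minAreaRect(W.astype(np.float32)); print('panel',r,cv2.boxPoints(r))
d=np.load('pics/top0.npy')
for u,v in ((285,225),(285,180),(300,228),(390,259)): print(u,v,withdepth('top',[u,v],d[v,u]))
# cross view: wedge centre from both views
c1=onz('top',[[389.6,259.]],0); print(proj('scene',[[.440,-.31,0],[.466,-.279,0]]))
E
```

```text
(((436.061279296875, -308.0223388671875), (101.70460510253906, 31.39196014404297), 41.49613952636719), array([[ 387.5732, -329.9592],
       [ 408.3726, -353.4718],
       [ 484.5494, -286.0854],
       [ 463.75  , -262.5729]], dtype=float32))
plate ((620.4639892578125, -18.402618408203125), (282.80908203125, 283.4070129394531), 10.026774406433105) [[ 456.5474   96.5169]
 [ 505.8909 -182.5615]
 [ 784.3806 -133.3221]
 [ 735.037   145.7563]]
panel ((657.1614990234375, -16.607986450195312), (160.5003662109375, 237.95294189453125), 11.101283073425293) [[ 555.5047   84.6906]
 [ 601.3211 -148.8099]
 [ 758.8183 -117.9065]
 [ 713.0019  115.5939]]
285 225 [[ 0.53   -0.0187  0.0833]]
285 180 [[ 0.6451 -0.0178  0.0886]]
300 228 [[ 0.5226 -0.0569  0.0868]]
390 259 [[ 0.4407 -0.3089  0.0134]]
[[232.3781 171.8684]
 [233.6622 178.6618]]
```

Request:
move_arm --plan '[[[0,0,3],[1.4,3.4,-1.2],0],[[0,0,3],[1.4,3.4,-1.2],0],[[0,0,3],[1.4,3.4,-1.2],0],[[0,0,3],[1.4,3.4,-1.2],0],[[0,0,3],[1.4,3.4,-1.2],0]]'

```text
clock: 1.62
tool_pos: [0.3728, -0.4374, 0.164]
eef_rot: [2.924, 1.114, 0.003]
ft_force: [0.3, -0.1, -0.2]
gripper_width: 0.999
```

Request:
move_arm --plan '[[[0,0,0],[1.2,3.2,-1.5],0],[[0,0,0],[1.2,3.2,-1.5],0],[[0,0,0],[1.2,3.2,-1.5],0],[[0,0,0],[0.2,0.6,-2],0],[[0,0,0],[0,0,0],0]]'

```text
clock: 2.03
tool_pos: [0.4124, -0.3232, 0.0955]
eef_rot: [2.922, 1.125, 0.005]
ft_force: [-1.6, -0.0, -0.1]
gripper_width: 1.0
```

Run:
```python
from m import *
a,_=read_camera('top'); b,_=read_camera('scene')
t=cv2.resize(a[215:305,340:460],(800,600)[:1]+(600,),interpolation=cv2.INTER_CUBIC)
A=cv2.resize(a[225:305,340:440],(500,400),interpolation=cv2.INTER_CUBIC); B=cv2.resize(b[125:205,195:255],(300,400),interpolation=cv2.INTER_CUBIC)
for P,col in (((.413,-.332,.018),(0,0,255)),((.472,-.279,0),(255,0,0))):
    u,v=proj('top',P)[0]; cv2.circle(A,(int((u-340)*5),int((v-225)*5)),5,col,2)
    u,v=proj('scene',P)[0]; cv2.circle(B,(int((u-195)*5),int((v-125)*5)),5,col,2)
cv2.imwrite('pics/v2.png',np.hstack([A,B]))
```

```text
(no output)
```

View pics/v2.png

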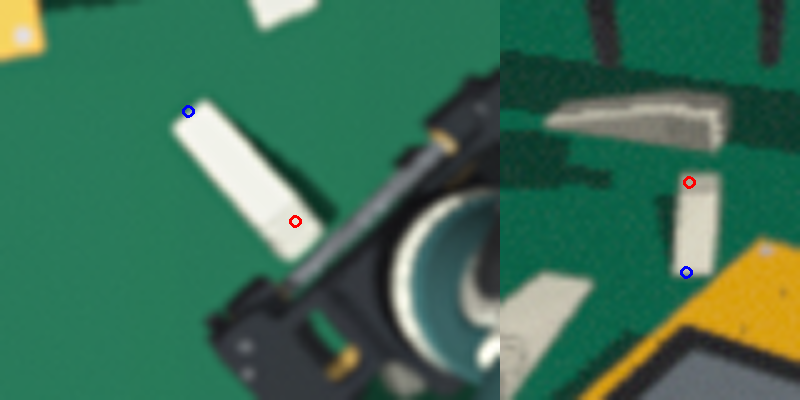

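Request:
move_arm --plan '[[[0,0,-1],[-0.2,-0.8,-1],0],[[0,0,0],[0,0,-2.5],0],[[0,0,0],[0,0,-2.5],0],[[0,0,0],[0,0,-1],0],[[0,0,0],[0,0,0],0]]'

```text
clock: 2.55
tool_pos: [0.4164, -0.348, 0.0346]
eef_rot: [2.916, 1.075, 0.019]
ft_force: [-0.2, -0.1, 0.6]
gripper_width: 1.0
```

Request:
move_arm --plan '[[[0,0,0],[0,0,0],0],[[0,0,0],[0,0,0],0]]'

```text
clock: 2.72
tool_pos: [0.4163, -0.3507, 0.0356]
eef_rot: [2.916, 1.07, 0.019]
ft_force: [0.1, -0.2, -0.2]
gripper_width: 0.998
```

Request:
move_arm --plan '[[[0,0,0],[-0.3,1,0],0],[[0,0,0],[-0.3,1,0],0],[[0,0,0],[0,0,0],0]]'

```text
clock: 2.97
tool_pos: [0.4113, -0.3319, 0.0388]
eef_rot: [2.914, 1.065, 0.023]
ft_force: [-0.3, -0.8, -0.6]
gripper_width: 1.003
```

Run:
```python
from rig import monitor
s=monitor.get_state(); print(s['clock'],s['tool_pos'],s['eef_rot'],s['joint_vel'])
```

```text
2.9667 [ 0.41127164 -0.33193678  0.03878772] [2.91371335 1.06503339 0.02313671] [-0.0029949  -0.01035864 -0.01856232 -0.00814069 -0.00597126 -0.00550314]
```

Request:
move_arm --plan '[[[0,0,0],[0,0,-1],0],[[0,0,0],[0,0,-1],0],[[0,0,0],[0,0,-0.3],0],[[0,0,0],[0,0,0],0]]'

```text
clock: 3.3
tool_pos: [0.4124, -0.3311, 0.0159]
eef_rot: [2.908, 1.067, 0.027]
ft_force: [-0.0, -0.1, 0.2]
gripper_width: 1.001
```

```bash
cat > s.py <<'E'
from m import *
import sys
s=monitor.get_state(); M=rot(s['eef_rot']); 
z=M[:,2]; y=M[:,1]; print('clk',s['clock'],'pos',s['tool_pos'],'z',z,'yawy',np.degrees(np.arctan2(y[1],y[0]))%180, 'F',s['ft_force'],'w',s['gripper_width'])
c=np.cross(z,[0,0,-1]); print('level turn deg',np.degrees(c))
E
python3 s.py
```

```text
clk 3.3 pos [ 0.4124 -0.3311  0.0159] z [ 0.031  -0.0348 -0.9989] yawy 130.29846843867315 F [-0.0083 -0.1197  0.1686] w 1.0014484155580312
level turn deg [1.9943 1.7773 0.    ]
```

Request:
move_arm --plan '[[[2,1.8,0],[-0.2,0,0],0],[[0,0,0],[0,0,0],0.3],[[0,0,0],[0,0,0],0.5]]'

```text
clock: 3.55
tool_pos: [0.4093, -0.3299, 0.0139]
eef_rot: [-2.945, -1.082, 0.004]
ft_force: [-0.6, -0.2, -0.3]
gripper_width: 0.871
```

```bash
python3 s.py
```

```text
clk 3.55 pos [ 0.4093 -0.3299  0.0139] z [-0.0036  0.0031 -1.    ] yawy 130.32866533621464 F [-0.5836 -0.216  -0.3094] w 0.871310369709194
level turn deg [-0.175 -0.209 -0.   ]
```

Request:
move_arm --plan '[[[0,0,0],[0,0,0.1],1],[[0,0,0],[0,0,0],1],[[0,0,0],[0,0,0],1],[[0,0,0],[0,0,0],1],[[0,0,0],[0,0,0],1]]' --squeeze 30

```text
clock: 3.97
tool_pos: [0.4093, -0.3298, 0.0148]
eef_rot: [-2.947, -1.082, 0.003]
ft_force: [0.8, 0.0, -0.4]
gripper_width: 0.491
```

Request:
move_arm --plan '[[[0,0,0],[0,0,0],1],[[0,0,0],[0,0,0],1],[[0,0,0],[0,0,0],1]]'

```text
clock: 4.22
tool_pos: [0.4092, -0.3297, 0.015]
eef_rot: [-2.948, -1.082, 0.002]
ft_force: [-0.0, -1.0, 0.7]
gripper_width: 0.269
```

```bash
python3 s.py
```

```text
clk 4.2167 pos [ 0.4092 -0.3297  0.015 ] z [-0.0018  0.0009 -1.    ] yawy 130.32375167891092 F [-0.0453 -0.9736  0.7103] w 0.26877217929648406
level turn deg [-0.0542 -0.1023 -0.    ]
```

Request:
move_arm --plan '[[[0,0,0],[0,0,0.5],1],[[0,0,0],[0,0,3],1],[[0,0,0],[0,0,3.5],1],[[0,0,0],[0,0,3.5],1],[[0,0,0],[0,0,3],1]]'

```text
clock: 4.63
tool_pos: [0.4021, -0.3235, 0.1465]
eef_rot: [-2.931, -1.076, 0.017]
ft_force: [0.9, -0.5, 0.7]
gripper_width: 0.005
```

Request:
move_arm --plan '[[[0,0,-5],[1,3.6,0.5],1],[[0,0,-5],[1,3.6,0],1],[[0,0,-5],[1,3.6,0],1],[[0,0,-5],[1,3.6,0],1],[[0,0,-5],[1,3.6,0],1]]'

```text
clock: 5.05
tool_pos: [0.4586, -0.1493, 0.167]
eef_rot: [3.118, 0.37, 0.011]
ft_force: [0.5, -0.1, 0.2]
gripper_width: 0.008
```

```bash
python3 s.py
```

```text
clk 5.05 pos [ 0.4586 -0.1493  0.167 ] z [ 0.0069 -0.0005 -1.    ] yawy 103.5493893886868 F [ 0.5481 -0.1005  0.2047] w 0.007999364827945523
level turn deg [0.0276 0.3943 0.    ]
```

Run:
```python
from m import *
a,_=read_camera('top'); b,_=read_camera('scene')
A=cv2.resize(a[205:305,340:440],(400,400),interpolation=cv2.INTER_CUBIC); B=cv2.resize(b[125:205,185:265],(400,400),interpolation=cv2.INTER_CUBIC)
for P,col in (((.4092,-.3297,.018),(0,0,255)),((.472,-.279,0),(255,0,0))):
    u,v=proj('top',P)[0]; cv2.circle(A,(int((u-340)*4),int((v-205)*4)),4,col,1)
    u,v=proj('scene',P)[0]; cv2.circle(B,(int((u-185)*5),int((v-125)*5)),4,col,1)
cv2.imwrite('pics/v3.png',np.hstack([A,B])); cv2.imwrite('pics/top1.png',a)
for o in outline_of('top','wedge'):
    x=o['box']; print(o['score'],np.round(x))
for t in('wedge','wedge_tip'):
    for o in spot_point('top',t): print(t,o['score'],onz('top',o['uv'],0))
```

```text
0.79 [373. 181. 403. 230.]
0.73 [427. 271. 461. 301.]
wedge 0.9 [[ 0.3671 -0.4316  0.    ]]
wedge 0.68 [[ 0.5911 -0.3051  0.    ]]
wedge_tip 0.95 [[ 0.5305 -0.3379  0.    ]]
wedge_tip 0.66 [[ 0.3811 -0.5     0.    ]]
```

View pics/v3.png

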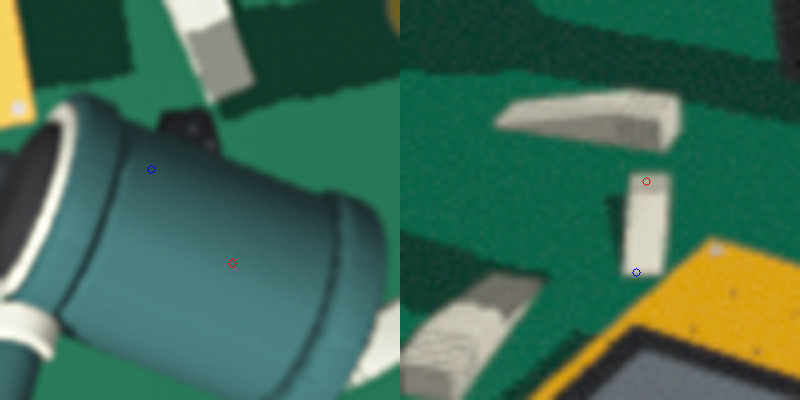

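Request:
move_arm --plan '[[[0,0,5.5],[-1,-3.6,-1],0],[[0,0,5.5],[-1,-3.6,-1],0],[[0,0,5.5],[-1,-3.6,-1],0],[[0,0,5.5],[-1,-3.6,-1],0],[[0,0,5],[-1,-3.6,-1],0]]'

```text
clock: 5.72
tool_pos: [0.4071, -0.3382, 0.118]
eef_rot: [2.924, 1.141, 0.018]
ft_force: [1.0, -0.4, 0.6]
gripper_width: 0.357
```

Request:
move_arm --plan '[[[0,0,0],[0,0,-1],0],[[0,0,0],[0,0,-1],0],[[0,0,0],[0,0,0],0]]'

```text
clock: 5.97
tool_pos: [0.4003, -0.3491, 0.0946]
eef_rot: [2.931, 1.124, 0.013]
ft_force: [-1.5, 0.6, -0.1]
gripper_width: 0.585
```

```bash
python3 s.py; python3 -c "
from m import *
print(onz('scene',[[234.6,162.2]],.018),onz('top',[[398.4,271.2]],.018))"
```

```text
clk 5.9667 pos [ 0.4003 -0.3491  0.0946] z [ 0.0085  0.0001 -1.    ] yawy 131.95597640958476 F [-1.4581  0.5662 -0.1453] w 0.5849214401884565
level turn deg [-0.0041  0.4898  0.    ]
[[ 0.4123 -0.3251  0.018 ]] [[ 0.4081 -0.3303  0.018 ]]
```

Request:
move_arm --plan '[[[0,0,-1],[0.5,1,-0.5],0],[[0,0,-0.5],[0.5,1.1,-1],0],[[0,0,0],[0,0,-1.5],0],[[0,0,0],[0,0,-1],0],[[0,0,0],[0,0,0],0]]'

```text
clock: 6.38
tool_pos: [0.4097, -0.3258, 0.0533]
eef_rot: [2.95, 1.077, 0.012]
ft_force: [0.2, 0.8, -0.5]
gripper_width: 0.96
```

```bash
python3 s.py
```

```text
clk 6.3833 pos [ 0.4097 -0.3258  0.0533] z [ 0.0076  0.0013 -1.    ] yawy 130.10845758601516 F [ 0.2349  0.7721 -0.4769] w 0.9598924487269869
level turn deg [-0.0731  0.4378  0.    ]
```

Request:
move_arm --plan '[[[0,0.4,0],[0,-0.1,-1.3],0],[[0,0,0],[0,0,-1.3],0],[[0,0,0],[0,0,-1.2],0],[[0,0,0],[0,0,0],0],[[0,0,0],[0,0,0],0]]'

```text
clock: 6.8
tool_pos: [0.4114, -0.3265, 0.0142]
eef_rot: [2.949, 1.079, 0.002]
ft_force: [0.5, -0.1, 0.8]
gripper_width: 1.002
```

```bash
python3 s.py
```

```text
clk 6.8 pos [ 0.4114 -0.3265  0.0142] z [ 0.0012 -0.0004 -1.    ] yawy 130.2036582782846 F [ 0.5232 -0.1487  0.7562] w 1.0023644392284108
level turn deg [0.0239 0.0692 0.    ]
```

Request:
move_arm --plan '[[[0,0,0],[-0.1,-0.1,0],1],[[0,0,0],[0,0,0],1],[[0,0,0],[0,0,0],1],[[0,0,0],[0,0,0],1],[[0,0,0],[0,0,0],1]]' --squeeze 30

```text
clock: 7.22
tool_pos: [0.4118, -0.329, 0.0167]
eef_rot: [2.946, 1.078, 0.004]
ft_force: [0.2, 0.3, 0.7]
gripper_width: 0.648
```

Request:
move_arm --plan '[[[0,0,0],[0,0,0],1],[[0,0,0],[0,0,0],1],[[0,0,0],[0,0,0],1],[[0,0,0],[0,0,0],1],[[0,0,0],[0,0,0],1]]'

```text
clock: 7.63
tool_pos: [0.4125, -0.3298, 0.018]
eef_rot: [2.944, 1.077, 0.006]
ft_force: [0.2, 0.1, 0.4]
gripper_width: 0.268
```

Request:
move_arm --plan '[[[0,0,0],[0,0,0],1],[[0,0,0],[0,0,0],1],[[0,0,0],[0,0,0],1],[[0,0,0],[0,0,0],1]]'

```text
clock: 7.97
tool_pos: [0.4124, -0.3296, 0.0178]
eef_rot: [2.945, 1.077, 0.006]
ft_force: [0.5, 0.5, -1.0]
gripper_width: 0.005
```

```bash
python3 s.py
```

```text
clk 7.9667 pos [ 0.4124 -0.3296  0.0178] z [ 0.0053 -0.0043 -1.    ] yawy 130.18405410178946 F [ 0.4969  0.4561 -1.0233] w 0.005369282833611521
level turn deg [0.2477 0.3054 0.    ]
```

Run:
```python
from m import *
a,_=read_camera('top'); b,_=read_camera('scene')
A=cv2.resize(a[205:305,340:440],(400,400),interpolation=cv2.INTER_CUBIC); B=cv2.resize(b[130:190,205:265],(400,400),interpolation=cv2.INTER_CUBIC)
cv2.imwrite('pics/v4.png',np.hstack([A,B])); cv2.imwrite('pics/s4.png',b)
```

```text
(no output)
```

View pics/v4.png

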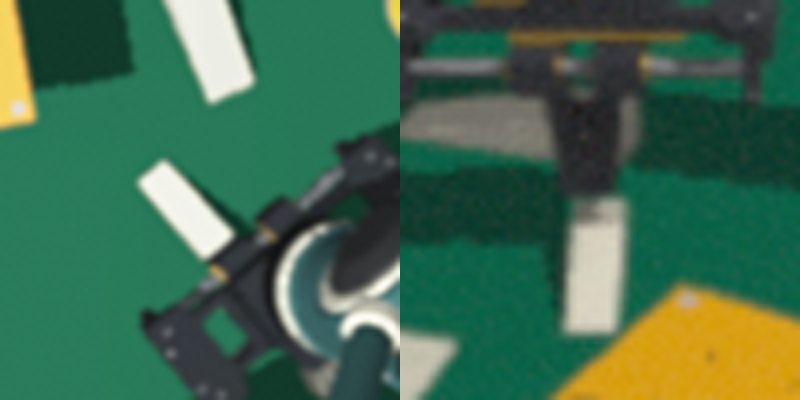

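Run:
```python
from m import *
s=monitor.get_state(); p=s['tool_pos']; print(bot.tcp_to_tips)
for dz in (-.011,0,.01,.03,.06):
    q=p+[0,0,dz]; u,v=proj('scene',q)[0]; u2,v2=proj('top',q)[0]
    print(dz,'scene crop',400+(u-205)*6.667,(v-130)*6.667,'top crop',(u2-340)*4,(v2-205)*4)
print('scene rear top',onz('scene',[[234.5,159.5]],.018),'tip',onz('scene',[[233.5,179.9]],0.0),'top tip',onz('top',[[378,247.5]],0))
i=camera_info('top'); print(i)
```

```text
0.011
-0.011 scene crop 592.038141130974 230.7758003304475 top crop 227.46943737884158 256.945130625734
0 scene crop 590.6623143719358 211.9157624139887 top crop 232.53458594146696 258.4009972439728
0.01 scene crop 589.4005812523335 194.5975300044049 top crop 237.2290469689574 259.7502367163386
0.03 scene crop 586.8453051308907 159.4589159726099 top crop 246.88439556062872 262.5250440770608
0.06 scene crop 582.9312610005246 105.46340394651874 top crop 262.072229505261 266.8891379633817
scene rear top [[ 0.4001 -0.3373  0.018 ]] tip [[ 0.4714 -0.2745  0.    ]] top tip [[ 0.4714 -0.2797  0.    ]]
{'fx': 395.64369304390567, 'fy': 395.64369304390567, 'cx': 278.76065289005805, 'cy': 203.8152635240007, 'k1': -0.031255535898163926, 'xyz': array([0.5086, 0.0139, 1.0953]), 'attitude': array([-2.2003,  2.1822, -0.0995])}
```

Run:
```python
from m import *
b,d=read_camera('scene'); a,dt=read_camera('top')
u=233
for v in range(140,184,2):
    print(v,[tuple(np.round(withdepth('scene',[x,v],d[v,x])[0]*1000).astype(int)) for x in (231,233,235)], b[v,u])
s=monitor.get_state(); print(s['tool_pos'],s['joint_pos'],s['clock'])
```

```text
140 [(np.int64(432), np.int64(-313), np.int64(113)), (np.int64(436), np.int64(-301), np.int64(119)), (np.int64(431), np.int64(-297), np.int64(118))] [63 67 68]
142 [(np.int64(298), np.int64(-456), np.int64(0)), (np.int64(432), np.int64(-306), np.int64(108)), (np.int64(432), np.int64(-297), np.int64(111))] [50 62 38]
144 [(np.int64(338), np.int64(-414), np.int64(23)), (np.int64(333), np.int64(-409), np.int64(23)), (np.int64(432), np.int64(-297), np.int64(104))] [68 76 72]
146 [(np.int64(418), np.int64(-331), np.int64(79)), (np.int64(412), np.int64(-328), np.int64(77)), (np.int64(416), np.int64(-314), np.int64(84))] [34 32 33]
148 [(np.int64(424), np.int64(-324), np.int64(77)), (np.int64(418), np.int64(-322), np.int64(75)), (np.int64(415), np.int64(-315), np.int64(76))] [34 29 33]
150 [(np.int64(422), np.int64(-328), np.int64(67)), (np.int64(419), np.int64(-321), np.int64(68)), (np.int64(415), np.int64(-317), np.int64(68))] [46 48 49]
152 [(np.int64(422), np.int64(-328), np.int64(60)), (np.int64(420), np.int64(-321), np.int64(62)), (np.int64(418), np.int64(-314), np.int64(63))] [40 38 
[... 1767 characters left out ...]
64), np.int64(-293), np.int64(3)), (np.int64(461), np.int64(-287), np.int64(4)), (np.int64(455), np.int64(-284), np.int64(2))] [194 213 216]
178 [(np.int64(469), np.int64(-288), np.int64(0)), (np.int64(466), np.int64(-281), np.int64(2)), (np.int64(463), np.int64(-276), np.int64(2))] [189 207 210]
180 [(np.int64(474), np.int64(-283), np.int64(-2)), (np.int64(471), np.int64(-277), np.int64(-1)), (np.int64(467), np.int64(-273), np.int64(-2))] [ 95 118  78]
182 [(np.int64(481), np.int64(-276), np.int64(-4)), (np.int64(479), np.int64(-270), np.int64(-2)), (np.int64(475), np.int64(-265), np.int64(-2))] [ 71 101  10]
[ 0.4124 -0.3296  0.0179] [-0.7217  0.2033  2.0961  0.0003  0.8353  0.1475] 8.1667
```

Request:
move_arm --plan '[[[0.2,0.3,0],[-0.1,0,0],0.4],[[0,0,0],[0,0,0],0.4],[[0,0,0],[0,0,0],0.4],[[0,0,0],[0,0,0],0.4],[[0,0,0],[0,0,0],0.4]]'

```text
clock: 8.58
tool_pos: [0.4113, -0.3297, 0.0178]
eef_rot: [2.95, 1.079, -0.001]
ft_force: [-1.1, -0.7, 0.3]
gripper_width: 0.361
```

Request:
move_arm --plan '[[[0,0,0],[0,0,0],0.4],[[0,0,0],[0,0,0],0.4],[[0,0,0],[0,0,0],0.4]]'

```text
clock: 8.83
tool_pos: [0.4113, -0.3297, 0.0178]
eef_rot: [2.95, 1.079, -0.001]
ft_force: [0.7, -0.5, -0.5]
gripper_width: 0.583
```

Run:
```python
from m import *
exec(open('s.py').read())
b,d=read_camera('scene')
B=cv2.resize(b[130:190,205:265],(600,600),interpolation=cv2.INTER_CUBIC); cv2.imwrite('pics/v5.png',B)
for v in range(150,172,1):
    r=[]
    for x in range(215,256):
        if b[v,x].max()<70 and abs(int(b[v,x,1])-int(b[v,x,2]))<15 and d[v,x]>0:
            P=withdepth('scene',[x,v],d[v,x])[0]*1000
            if P[2]>25: r.append((x,)+tuple(int(q) for q in P))
    print(v,r[:2],r[-2:],len(r))
```

```text
clk 8.8333 pos [ 0.4113 -0.3297  0.0178] z [-0.0005 -0.0005 -1.    ] yawy 130.18429584808877 F [ 0.7084 -0.4815 -0.4581] w 0.5827808992313859
level turn deg [ 0.031  -0.0261  0.    ]
150 [(220, 446, -353, 68), (221, 443, -351, 67)] [(244, 395, -295, 67), (245, 395, -291, 68)] 10
151 [(220, 445, -354, 64), (221, 443, -351, 64)] [(244, 394, -296, 63), (245, 394, -292, 64)] 10
152 [(220, 449, -350, 63), (221, 442, -352, 60)] [(244, 396, -294, 61), (245, 392, -293, 59)] 9
153 [(221, 444, -351, 57), (222, 441, -349, 57)] [(244, 398, -293, 58), (245, 394, -292, 56)] 9
154 [(221, 443, -352, 52), (222, 443, -348, 54)] [(243, 400, -295, 54), (244, 395, -295, 52)] 7
155 [(221, 445, -351, 50), (222, 443, -349, 50)] [(243, 400, -296, 50), (244, 395, -296, 48)] 7
156 [(221, 448, -348, 49), (222, 442, -350, 45)] [(243, 398, -298, 45), (244, 401, -290, 49)] 8
157 [(221, 443, -354, 41), (222, 443, -349, 42)] [(243, 398, -298, 41), (244, 397, -295, 42)] 8
158 [(222, 444, -349, 39), (223, 440, -349, 37)] [(242, 399, -302, 36), (243, 400, -296, 39)] 5
159 [] [] 0
160 [] [] 0
161 [] [] 0
162 [] [] 0
163 [] [] 0
164 [] [] 0
165 [] [] 0
166 [] [] 0
167 [] [] 0
168 [] [] 0
169 [] [] 0
170 [] [] 0
171 [] [] 0
```

View pics/v5.png

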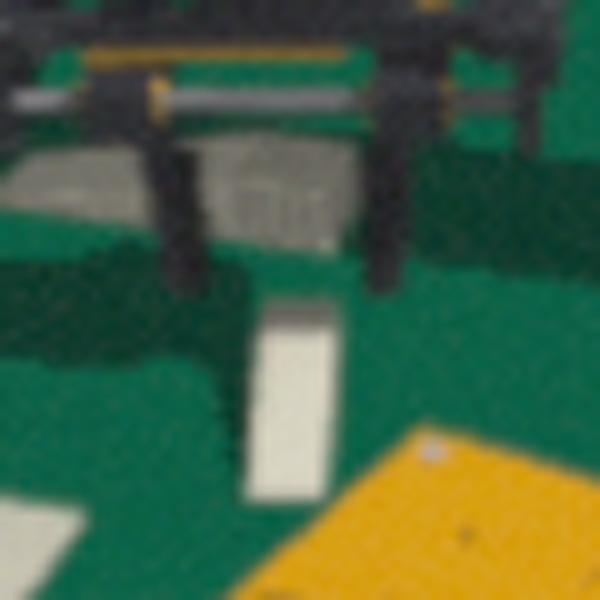

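Request:
move_arm --plan '[[[0,0,0],[0,0,-1],0.4],[[0,0,0],[0,0,-1],0.4],[[0,0,0],[0,0,-0.4],0.4],[[0,0,0],[0,0,0],0.4]]'

```text
clock: 9.22
tool_pos: [0.4114, -0.3297, -0.0084]
eef_rot: [2.949, 1.079, -0.0]
ft_force: [0.4, 0.5, -0.5]
gripper_width: 0.598
```

Run:
```python
from m import *
exec(open('s.py').read())
b,d=read_camera('scene')
B=cv2.resize(b[130:190,205:265],(600,600),interpolation=cv2.INTER_CUBIC); cv2.imwrite('pics/v6.png',B)
for v in range(154,176,1):
    r=[]
    for x in range(215,256):
        if b[v,x].max()<70 and abs(int(b[v,x,1])-int(b[v,x,2]))<15 and d[v,x]>0:
            P=withdepth('scene',[x,v],d[v,x])[0]*1000
            r.append((x,)+tuple(int(q) for q in P))
    print(v,r[:2],r[-2:],len(r))
```

```text
clk 9.2167 pos [ 0.4114 -0.3297 -0.0084] z [ 0.0001 -0.001  -1.    ] yawy 130.18690757988318 F [ 0.3554  0.4794 -0.4685] w 0.5975813109197199
level turn deg [0.0581 0.0061 0.    ]
154 [(221, 443, -353, 52), (222, 442, -349, 53)] [(245, 394, -293, 52), (246, 379, -302, 42)] 9
155 [(221, 447, -349, 52), (222, 441, -350, 49)] [(244, 399, -292, 51), (245, 396, -290, 51)] 8
156 [(221, 444, -352, 46), (222, 442, -349, 46)] [(244, 399, -292, 47), (245, 394, -292, 45)] 7
157 [(221, 445, -352, 42), (222, 442, -350, 42)] [(244, 396, -295, 41), (245, 394, -293, 41)] 8
158 [(220, 449, -353, 40), (221, 447, -350, 40)] [(244, 397, -295, 38), (245, 396, -291, 39)] 9
159 [(221, 446, -351, 35), (222, 442, -352, 33)] [(244, 397, -295, 34), (245, 396, -292, 35)] 8
160 [(221, 445, -353, 31), (222, 446, -348, 33)] [(244, 395, -297, 29), (245, 394, -294, 29)] 8
161 [(221, 449, -350, 30), (222, 444, -350, 27)] [(244, 398, -295, 27), (245, 393, -295, 25)] 8
162 [(221, 445, -354, 22), (222, 445, -350, 24)] [(244, 397, -296, 23), (245, 394, -294, 22)] 8
163 [(222, 442, -353, 18), (223, 439, -351, 17)] [(244, 395, -298, 17), (245, 393, -295, 17)] 7
164 [(222, 444, -352, 15), (223, 442, -348, 16)] [(243, 398, -300, 14), (244, 400, -293, 18)] 6
165 [(223, 441, -350, 11), (224, 437, -350, 9)] [(224, 437, -350, 9), (225, 438, -344, 11)] 3
166 [] [] 0
167 [] [] 0
168 [] [] 0
169 [] [] 0
170 [] [] 0
171 [] [] 0
172 [] [] 0
173 [] [] 0
174 [] [] 0
175 [] [] 0
```

Request:
move_arm --plan '[[[0,0,0],[0,0,-0.5],0.4],[[0,0,0],[0,0,0],1],[[0,0,0],[0,0,0],1],[[0,0,0],[0,0,0],1],[[0,0,0],[0,0,0],1]]' --squeeze 30

```text
clock: 9.68
tool_pos: [0.4111, -0.3295, -0.0143]
eef_rot: [-2.95, -1.079, 0.001]
ft_force: [-0.1, 0.8, 0.8]
gripper_width: 0.32
```

Request:
move_arm --plan '[[[0,0,0],[0,0,0],1],[[0,0,0],[0,0,0],1],[[0,0,0],[0,0,0],1]]'

```text
clock: 9.93
tool_pos: [0.4115, -0.3298, -0.0138]
eef_rot: [2.95, 1.079, -0.001]
ft_force: [1.1, 0.1, 0.1]
gripper_width: 0.273
```

```bash
python3 s.py
```

```text
clk 9.9333 pos [ 0.4115 -0.3298 -0.0138] z [-0.0001 -0.0009 -1.    ] yawy 130.18567890547445 F [1.127  0.0565 0.0551] w 0.2734680263724996
level turn deg [ 0.05  -0.004  0.   ]
```

Request:
move_arm --plan '[[[0,0,0],[0,0,2],1],[[0,0,0],[0,0,3],1],[[0,0,0],[0,0,3],1],[[0,0,0],[0,0,3],1],[[0,0,0],[0,0,2],1]]'

```text
clock: 10.35
tool_pos: [0.4056, -0.3247, 0.1143]
eef_rot: [-2.938, -1.075, 0.012]
ft_force: [0.1, 0.1, -0.1]
gripper_width: 0.273
```

```bash
python3 s.py
```

```text
clk 10.35 pos [ 0.4056 -0.3247  0.1143] z [-0.0117  0.0094 -0.9999] yawy 130.18448724033794 F [ 0.1054  0.0768 -0.1352] w 0.27281943249513396
level turn deg [-0.536  -0.6708 -0.    ]
```

Request:
move_arm --plan '[[[-0.5,-0.7,-4.5],[1,3.6,0],1],[[0,0,-4.5],[1,3.6,0],1],[[0,0,-4.5],[1,3.6,0],1],[[0,0,-4.5],[1,3.6,0],1],[[0,0,-4.5],[1,3.6,0],1]]'

```text
clock: 10.77
tool_pos: [0.4612, -0.1501, 0.1256]
eef_rot: [3.092, 0.434, 0.02]
ft_force: [0.9, -0.4, -1.1]
gripper_width: 0.271
```

```bash
python3 s.py
```

```text
clk 10.7667 pos [ 0.4612 -0.1501  0.1256] z [ 0.0152 -0.0177 -0.9997] yawy 105.9932245674291 F [ 0.8901 -0.4494 -1.1079] w 0.2714406740529279
level turn deg [1.0134 0.8707 0.    ]
```

Remaining about (1.7, 9.8) cm, −5°.

Request:
move_arm --plan '[[[1,0.9,-2],[0.4,3,0],1],[[0,0,-2],[0.4,3,0],1],[[0,0,-1],[0.4,2,0],1],[[0,0,0],[0.2,1,0],1],[[0,0,0],[0,0,0],1]]'

```text
clock: 11.18
tool_pos: [0.4766, -0.049, 0.1273]
eef_rot: [-3.126, -0.298, -0.004]
ft_force: [0.1, 0.1, -0.9]
gripper_width: 0.268
```

```bash
python3 s.py
```

```text
clk 11.1833 pos [ 0.4766 -0.049   0.1273] z [ 0.0025  0.0017 -1.    ] yawy 100.90592169155953 F [ 0.0895  0.108  -0.8845] w 0.2680394051276234
level turn deg [-0.0969  0.1455  0.    ]
```

```bash
cat > w.py <<'E'
from m import *
ax=np.array([np.cos(np.radians(10.8)),np.sin(np.radians(10.8))]); lat=np.array([-ax[1],ax[0]])
E0=np.array([.576,-.033])
def cloud(c,zlo):
    b,d=read_camera(c); v,u=np.mgrid[0:420,0:560]; P=withdepth(c,np.c_[u.ravel(),v.ravel()],d.ravel()); g=b.reshape(-1,3).astype(int)
    q=P[:,:2]-E0; X=q@ax; Y=q@lat
    m=(d.ravel()>0)&(X>-.13)&(X<.03)&(abs(Y)<.03)&(P[:,2]>zlo)&(P[:,2]<.2)&(g.min(1)>95)&(g.max(1)-g.min(1)<55)
    return b,np.c_[X,Y,P[:,2]][m]*1000,(u.ravel()[m],v.ravel()[m])
E
python3 - <<'E'
from w import *
ims=[]
for c in('scene','top'):
    b,q,(u,v)=cloud(c,.09)
    print(c,len(q))
    for x0 in range(-130,30,10):
        k=q[(q[:,0]>=x0)&(q[:,0]<x0+10)]
        if len(k): print(x0+5,len(k),np.median(k,0),np.percentile(k[:,1],[5,95]))
    u,v=proj(c,[.56,-.04,.11])[0].astype(int); s=50 if c=='scene' else 40
    ims.append(cv2.resize(b[v-s:v+s,u-s:u+s],(400,400),interpolation=cv2.INTER_CUBIC))
cv2.imwrite('pics/v7.png',np.hstack(ims))
E
```

```text
scene 233
-105 5 [-105.4421   -1.3619  158.1   ] [-3.4166  0.7048]
-95 8 [-94.4049   4.6231 158.266 ] [-4.6269  9.4334]
-85 30 [-84.1481   4.3108 157.373 ] [-7.4347 14.6501]
-75 30 [-75.2927   7.0614 154.5307] [-6.1134 15.7668]
-65 32 [-65.2328   5.6539 152.7089] [-5.9632 15.551 ]
-55 30 [-54.7977   7.1297 150.6625] [-5.5188 15.5423]
-45 34 [-45.6417   5.1892 147.7338] [-7.4178 15.2063]
-35 28 [-36.0066   4.5142 145.2711] [-7.2808 14.5791]
-25 25 [-25.4242   4.6891 143.829 ] [-6.8041 14.8106]
-15 1 [-19.9997  -1.7056 143.1527] [-1.7056 -1.7056]
25 10 [24.3856  9.1229 90.4247] [-22.9645  27.9541]
top 146
-45 19 [-43.0891   0.1136 149.0128] [-6.4005  8.3933]
-35 37 [-34.599    2.8725 146.0901] [-6.693  12.8588]
-25 34 [-26.1054   4.1605 144.0849] [-6.4942 13.9967]
15 2 [19.4379  1.1233 90.3192] [-3.6209  5.8675]
25 54 [24.2795  0.2767 91.1224] [-25.8159  27.0521]
```

View pics/v7.png

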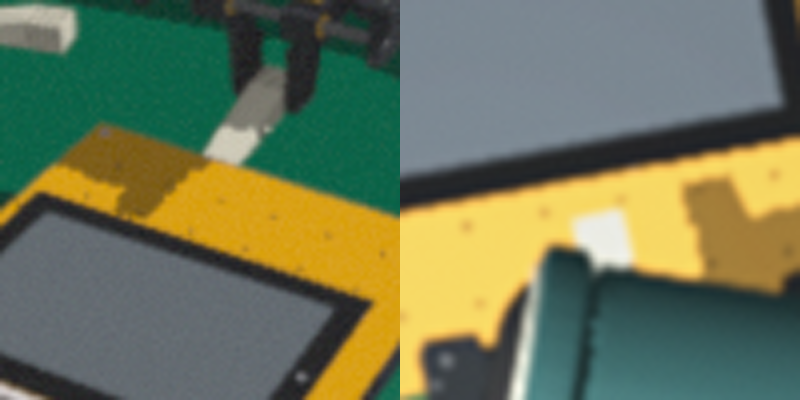

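Request:
move_arm --plan '[[[0,0,0],[0.1,-0.2,-1.5],1],[[0,0,0],[0,-0.2,-1.5],1],[[0,0,0],[0,0,-1],1],[[0,0,0],[0,0,-0.5],1],[[0,0,0],[0,0,0],1]]'

```text
clock: 11.7
tool_pos: [0.4779, -0.0596, 0.0818]
eef_rot: [3.126, 0.291, 0.008]
ft_force: [-0.7, 0.4, -0.3]
gripper_width: 0.269
```

```bash
python3 s.py
```

```text
clk 11.7 pos [ 0.4779 -0.0596  0.0818] z [ 0.0053 -0.0015 -1.    ] yawy 100.63788444570376 F [-0.6618  0.4116 -0.3047] w 0.2689528401521714
level turn deg [0.0874 0.301  0.    ]
```

Request:
move_arm --plan '[[[0,0.3,0],[0,0.5,-0.4],1],[[0,0,0],[0,0,-0.3],1],[[0,0,0],[0,0,0],1],[[0,0,0],[0,0,0],1]]'

```text
clock: 12.03
tool_pos: [0.4782, -0.0554, 0.0749]
eef_rot: [3.127, 0.287, -0.0]
ft_force: [-0.5, -0.5, -0.3]
gripper_width: 0.268
```

```bash
python3 s.py
```

```text
clk 12.0333 pos [ 0.4782 -0.0554  0.0749] z [-0.0001 -0.0017 -1.    ] yawy 100.50654822100661 F [-0.5229 -0.5342 -0.337 ] w 0.2676554487101165
level turn deg [ 0.0969 -0.0079  0.    ]
```

Request:
move_arm --plan '[[[0,0,0],[0,0,-0.2],1],[[0,0,0],[0,0,-0.15],1],[[0,0,0],[0,0,0],1]]'

```text
clock: 12.28
tool_pos: [0.4792, -0.0553, 0.0721]
eef_rot: [3.126, 0.289, 0.003]
ft_force: [0.6, 0.6, -0.4]
gripper_width: 0.27
```

```bash
cat > lk.py <<'E'
from w import *
exec(open('s.py').read())
b,q,_=cloud('scene',.0868)
for x0 in range(-100,10,15):
    k=q[(q[:,0]>=x0)&(q[:,0]<x0+15)]
    if len(k)>3: print('wedge',x0+7,len(k),np.median(k,0),np.percentile(k[:,1],[5,95]),k[:,0].max())
# panel front corners
for c in('top','scene'):
    if c=='top': read_camera('top')
    for t in('front_left','front_right','rear_edge','wedge_tip'):
        r=spot_point(c,t)
        for o in r[:1]:
            P=onz(c,o['uv'],.088)[0,:2]-E0; print(c,t,round(o['score'],2),P@ax*1000,P@lat*1000)
# glass plane via depth: fit over central screen region, both cams
for c in('top','scene'):
    _,d=read_camera(c); v,u=np.mgrid[0:420,0:560]; P=withdepth(c,np.c_[u.ravel(),v.ravel()],d.ravel()); Q=P[:,:2]-E0; X=Q@ax; Y=Q@lat
    m=(d.ravel()>0)&(X>.02)&(X<.15)&(abs(Y)<.1)&(abs(P[:,2]-.093)<.012)
    A=np.c_[X[m],Y[m],np.ones(m.sum())]; k=np.linalg.lstsq(A,P[m,2],rcond=None)[0]; print(c,'glass: front z mm',k[2]*1000,'rear',(k[2]+.168*k[0])*1000,'slopeY',k[1],m.sum())
E
python3 lk.py
```

```text
clk 12.2833 pos [ 0.4792 -0.0553  0.0721] z [ 0.002  -0.0021 -1.    ] yawy 100.54596404080505 F [ 0.6119  0.5981 -0.3688] w 0.26958109083381293
level turn deg [0.1191 0.1128 0.    ]
wedge -93 18 [-89.4154  -5.6905 103.5886] [-13.5032   2.0256] -85.08313440920811
wedge -78 43 [-77.8509  -0.6796 100.6444] [-12.8529   7.4836] -70.0277469943449
wedge -63 42 [-62.7157  -2.5764  97.189 ] [-13.2539   8.3214] -55.44783736101785
wedge -48 42 [-46.7427  -2.0061  93.7897] [-13.1191   8.1579] -40.1256455982759
wedge -33 41 [-32.3379  -2.3297  89.9413] [-13.7918   7.4744] -25.66456180342656
wedge -18 10 [-22.488   -3.5503  87.8372] [-10.0079   5.9815] -19.9945111222273
top front_left 0.82 -2.3036653202717483 123.34282859282057
top front_right 0.84 3.0671632326296896 -122.0041949408665
top rear_edge 0.72 168.82145262800398 -6.61263813095059
top wedge_tip 0.69 -98.80687920770718 -260.10782222459994
scene front_left 0.7 -8.873513778892825 124.15375271198262
scene front_right 0.77 -4.248167981690463 -130.13783030426868
scene rear_edge 0.62 166.11699060469692 -0.9847089481998816
scene wedge_tip 0.82 -6.570683796042484 -206.8494205039819
top glass: front z mm 90.08189690283773 rear 90.47947715864223 slopeY -0.0009790675961997009 3908
scene glass: front z mm 89.08981604079577 rear 89.12764290143038 slopeY 5.399167838633645e-05 2923
```

Request:
move_arm --plan '[[[0,0,0],[0,0,-0.15],1],[[0,0,0],[0.5,0.1,0],1],[[0,0,0],[0.5,0.1,0],1],[[0,0,0],[0,0,0],1]]'

```text
clock: 13.22
tool_pos: [0.4896, -0.0536, 0.0711]
eef_rot: [3.126, 0.288, 0.002]
ft_force: [-0.5, 0.1, 0.0]
gripper_width: 0.268
```

```bash
python3 s.py
```

```text
clk 13.2167 pos [ 0.4896 -0.0536  0.0711] z [ 0.0017 -0.0025 -1.    ] yawy 100.52117086692641 F [-0.4534  0.138   0.0267] w 0.268183308201877
level turn deg [0.1444 0.0967 0.    ]
```

Request:
move_arm --plan '[[[0,0,0],[0,0,-0.1],1],[[0,0,0],[0,0,-0.05],1],[[0,0,0],[0,0,0],1]]'

```text
clock: 13.47
tool_pos: [0.4898, -0.0536, 0.0709]
eef_rot: [3.126, 0.289, -0.0]
ft_force: [-0.2, 0.6, -0.3]
gripper_width: 0.27
```

Request:
move_arm --plan '[[[0,0,0],[0,0,-0.2],1]]'

```text
clock: 13.55
tool_pos: [0.49, -0.0536, 0.0706]
eef_rot: [3.126, 0.289, -0.001]
ft_force: [-10.6, 0.7, 29.0]
gripper_width: 0.27
```

Request:
move_arm --plan '[[[0,0,0],[0.5,0.1,0],1],[[0,0,0],[0.5,0.1,-0.03],1],[[0,0,0],[0.5,0.1,-0.03],1],[[0,0,0],[0,0,-0.03],1]]'

```text
clock: 13.88
tool_pos: [0.5058, -0.0506, 0.0707]
eef_rot: [3.125, 0.289, -0.001]
ft_force: [-3.1, -0.2, 7.7]
gripper_width: 0.269
```

```bash
python3 lk.py
```

```text
clk 13.8833 pos [ 0.5058 -0.0506  0.0707] z [-0.0002 -0.0029 -1.    ] yawy 100.56621123182757 F [-3.1136 -0.1635  7.7182] w 0.26880945543990425
level turn deg [ 0.1648 -0.0127  0.    ]
wedge -78 9 [-75.9979  -4.5056 102.3037] [-12.4706  -1.8464] -70.0764036424322
wedge -63 27 [-58.6916  -3.2506 101.7876] [-14.3228   6.7973] -55.046558034196536
wedge -48 44 [-47.411   -0.4951  98.7106] [-13.4002   8.2438] -40.227098097071256
wedge -33 43 [-32.113   -2.0179  95.2476] [-12.9521   7.6994] -25.576482261139127
wedge -18 46 [-17.103   -3.0882  91.4811] [-14.0586   8.036 ] -10.030019947089437
wedge -3 20 [-6.3981 -1.2677 88.7041] [-12.2394   7.0658] -0.6690972842079652
top front_left 0.64 -78.2376005143398 -396.45138754182136
top front_right 0.59 1.0901070953186305 -115.58984391004128
top rear_edge 0.78 172.63495861881083 -0.21243753068290483
top wedge_tip 0.68 -101.636388547253 -269.84238425512507
scene front_left 0.84 12.339495588791019 133.65205780733868
scene front_right 0.57 2.5615063721396343 -119.50529473519443
scene rear_edge 0.79 165.59167527442608 -4.832825663356536
scene wedge_tip 0.76 14.733345980348007 -4.969371411863358
top glass: front z mm 90.51588503605863 rear 90.41035499486003 slopeY -0.0012958981387944518 3905
scene glass: front z mm 89.41963000932556 rear 88.99933876739394 slopeY 0.0006177889418321203 2922
```

Request:
move_arm --plan '[[[0,0,0],[0.5,0.1,-0.03],1],[[0,0,0],[0.5,0.1,-0.03],1],[[0,0,0],[0.5,0.1,-0.03],1]]'

```text
clock: 14.73
tool_pos: [0.5096, -0.0496, 0.0705]
eef_rot: [3.124, 0.292, -0.038]
ft_force: [-12.3, -2.0, 15.2]
gripper_width: 0.268
```

```bash
python3 lk.py | grep -v -e 'wedge_tip' -e front_ -e rear_edge
```

```text
clk 14.7333 pos [ 0.5096 -0.0496  0.0705] z [-0.024  -0.0062 -0.9997] yawy 100.68963500754369 F [-12.3412  -1.9957  15.1837] w 0.26813736768652113
level turn deg [ 0.3538 -1.3772  0.    ]
wedge -78 4 [-74.001   -6.489  101.2477] [-9.5502 -3.5068] -71.77713397556494
wedge -63 17 [-59.0888  -6.0542 101.9512] [-12.2527   2.8476] -55.45402412917042
wedge -48 41 [-47.0752  -0.679   99.2919] [-13.0114   7.605 ] -40.28212325192208
wedge -33 45 [-32.2919  -0.8935  95.5117] [-12.9574   8.1251] -25.13052301396932
wedge -18 45 [-18.3117  -2.0689  92.1356] [-13.7494   8.1368] -10.088579158551472
wedge -3 33 [-3.8648 -4.3713 89.5115] [-14.0806   7.2356] 2.7904914131211065
top glass: front z mm 90.56792777164888 rear 90.32279640800881 slopeY 0.00023798327115959195 3867
scene glass: front z mm 89.39265946790997 rear 89.21393879203795 slopeY -0.0002493523076141646 2915
```

Request:
move_arm --plan '[[[0.3,-1.3,0],[0.4,0.1,0.05],1],[[0,0,0],[0.5,0.1,0.02],1],[[0,0,0],[0.5,0.1,0],1]]'

```text
clock: 15.58
tool_pos: [0.5121, -0.0488, 0.0705]
eef_rot: [3.125, 0.295, -0.039]
ft_force: [-14.3, -2.5, 18.3]
gripper_width: 0.268
```

```bash
python3 lk.py | grep -v -e 'wedge_tip' -e front_ -e rear_edge
```

```text
clk 15.5833 pos [ 0.5121 -0.0488  0.0705] z [-0.0243 -0.0043 -0.9997] yawy 100.79375779196997 F [-14.2609  -2.516   18.3165] w 0.26817436218051977
level turn deg [ 0.2466 -1.3946  0.    ]
wedge -63 8 [-57.069   -6.6144 102.3005] [-12.5146  -3.3621] -55.367431590382324
wedge -48 38 [-46.8215  -1.0269 100.373 ] [-12.4373   8.0612] -40.503866550351624
wedge -33 46 [-32.6368  -2.0839  97.0154] [-13.0294   8.2679] -25.75821459882371
wedge -18 45 [-17.9422  -1.8137  92.683 ] [-12.9403   7.7634] -10.040920282593735
wedge -3 37 [-2.5615 -3.4953 90.0866] [-14.9162   7.9782] 2.5745285099205826
top glass: front z mm 91.02088164326815 rear 90.48278730142874 slopeY -0.0006734536554304504 3845
scene glass: front z mm 90.09052878301426 rear 89.01205144157086 slopeY 0.0009749479767367508 2947
```

Request:
move_arm --plan '[[[0.2,-1.4,0],[0.8,0.15,0.12],1],[[0,0,0],[0.8,0.15,0.1],1]]'

```text
clock: 16.35
tool_pos: [0.5214, -0.0465, 0.0705]
eef_rot: [3.127, 0.296, -0.02]
ft_force: [-5.0, -1.1, 3.5]
gripper_width: 0.265
```

```bash
python3 lk.py | grep -v -e 'wedge_tip' -e front_ -e rear_edge
```

```text
clk 16.35 pos [ 0.5214 -0.0465  0.0705] z [-0.0124 -0.0014 -0.9999] yawy 100.80772157244357 F [-5.0075 -1.109   3.4732] w 0.26518378076722987
level turn deg [ 0.0814 -0.7076  0.    ]
wedge -63 4 [-56.8634  -4.6032 102.3667] [-6.8689 -0.986 ] -55.309724208839505
wedge -48 19 [-45.0331  -4.3355 101.5564] [-12.4916   3.5325] -40.03492654812185
wedge -33 50 [-32.5189   0.5771  98.7192] [-12.7513   9.1033] -25.28101881633222
wedge -18 45 [-17.2363  -2.2958  95.1693] [-12.4877   8.7472] -10.392587422739107
wedge -3 39 [-2.6341 -2.7563 91.8958] [-13.1209   8.6824] 4.688942914195256
top glass: front z mm 94.8936753418784 rear 89.99181358956822 slopeY -0.0009405277612803686 3753
scene glass: front z mm 94.02035715341074 rear 88.63099483196854 slopeY 0.0004886599301410777 3010
```

```bash
python3 lk.py | grep -v -e 'wedge_tip' -e front_ -e rear_edge
python3 - <<'E'
from m import *
b,_=read_camera('scene'); a,_=read_camera('top')
cv2.imwrite('pics/v8.png',np.hstack([cv2.resize(b[150:290,180:345],(500,424),interpolation=cv2.INTER_CUBIC),cv2.resize(a[125:265,215:314],(300,424),interpolation=cv2.INTER_CUBIC)]))
E
```

```text
clk 16.95 pos [ 0.5251 -0.046   0.0714] z [-0.0058 -0.0009 -1.    ] yawy 100.80716303509436 F [-2.1241 -0.4773 -2.2932] w 0.26827291572643935
level turn deg [ 0.0541 -0.3345  0.    ]
wedge -48 12 [-44.604   -4.0306 102.4256] [-10.3839   2.5788] -41.083400784669
wedge -33 41 [-32.6583   0.7002 100.6645] [-12.3488   8.5204] -25.1363909036835
wedge -18 51 [-17.5932  -0.294   96.6044] [-12.9438   8.6516] -10.182372488862
wedge -3 37 [-3.8727 -2.0005 93.8029] [-12.4392   8.1909] 3.3617965279887945
top glass: front z mm 95.60109693260148 rear 89.85839464952998 slopeY -0.0003525198895059506 3746
scene glass: front z mm 94.58357337530514 rear 88.56808436418751 slopeY 0.00023552672986756895 3013
```

View pics/v8.png

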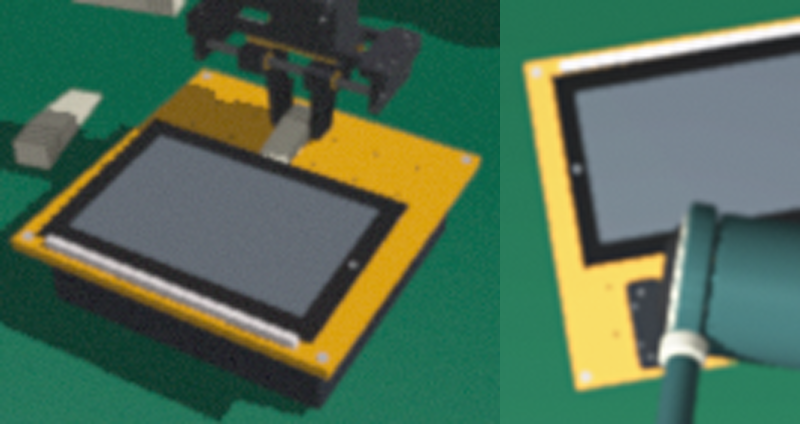

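Request:
move_arm --plan '[[[0,0,0],[0.1,0,-0.1],1]]'

```text
clock: 17.73
tool_pos: [0.5264, -0.0461, 0.0708]
eef_rot: [3.127, 0.296, -0.008]
ft_force: [-1.6, -0.7, -2.9]
gripper_width: 0.273
```

```bash
python3 lk.py; python3 s.py
```

```text
clk 17.7333 pos [ 0.5264 -0.0461  0.0708] z [-0.005  -0.0011 -1.    ] yawy 100.80456215001658 F [-1.5914 -0.6854 -2.9422] w 0.27272303631021805
level turn deg [ 0.0653 -0.2865  0.    ]
wedge -48 14 [-44.5962  -4.2984 102.394 ] [-12.8934   4.2361] -40.52907613981775
wedge -33 45 [-32.8356  -0.7536 100.2693] [-14.5252   7.8272] -25.321411440752712
wedge -18 47 [-17.931   -1.1661  96.8819] [-13.2948   8.271 ] -10.066259840799225
wedge -3 35 [-4.3876 -0.9555 93.1096] [-13.0861   7.9236] 2.6205109948522622
top front_left 0.94 7.799662136469894 120.52998104098226
top front_right 0.85 7.226894152012744 -120.71433626029535
top rear_edge 0.58 170.2031407178965 -1.8706740912272266
top wedge_tip 0.58 -255.38035074455684 -388.5124583005465
scene front_left 0.85 1.7244914997733976 126.37248358084105
scene front_right 0.74 -5.544301084456992 -130.68086012536057
scene rear_edge 0.73 96.95319971815394 -3.056966046074283
scene wedge_tip 0.63 -147.39721085403366 -322.38941442446816
top glass: front z mm 94.88593924550946 rear 90.13485513894719 slopeY -0.0009738221999780888 3733
scene glass: front z mm 93.96506110091264 rear 88.69470078471342 slopeY -0.00032356607238748225 3000
clk 18.3333 pos [ 0.5266 -0.0461  0.0708] z [-0.0048 -0.0011 -1.    ] yawy 100.80554833328794 F [-0.6605 -0.5407 -0.5158] w 0.26868745802516725
level turn deg [ 0.0654 -0.2746  0.    ]
```

Flat, at rest, with about 4.5 mm of lift. I'm handing in now.

```bash
python3 -c "
from rig import ticket
print(ticket.finish_job())"
```

```text
the job is handed in; nothing more can be done
None
```

The wedge is under the middle of the panel's front glass edge and still gripped. The edge is held up about 4.5 mm, and I handed the job in at about 18.3 s.

**Last checks**
- **Lift:** glass planes fitted to the depth images put the front edge about 4.2 mm up from the top camera and 4.7 mm from the scene camera. There was no sideways tilt, and the rear edge was down.
- **Wedge:** it lay flat to within the depth noise (about 1 mm), its sideways position was within a few millimetres of the middle, and its yaw was about 10.8°, matching the separator.
- **Grip and rest:** the jaws read 24 mm on the wedge, the residual wrist force was about 1 N, and the arm pose was steady.
- **Panel travel:** the panel slid roughly 3 to 8 mm towards the stop; I did not measure its final gap.

**What failed or disagreed**
- **Missed grasps:** the first two grasps closed on nothing. The depth images showed the fingertips about 28 mm higher than the reported TCP height, so I set heights from the images and from contact instead.
- **Push force:** while sliding the wedge in, I briefly pressed it on the plate with up to about 29 N.
- **Unreliable points:** some network points in the last pictures, such as the scene camera's rear edge and the wedge tip, were clearly wrong, so I did not use them.
- **Not checked:** I did not measure the bystanders' positions again at the end.

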